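# Clamp the plaster mould: turnbutton, nut by hand, then spanner

## Task

Close the clamp on the plaster mould: first swing the red turnbutton fully across the blue bar. Then turn the brass nut clockwise with the fingers until its white pointer stands at the yellow mark, and only then tighten it with the steel spanner to the red mark and no farther. Finish by laying the spanner flat on its green board, and leave the bowl, jar and vase where they are.

Things in the scene. Friction and masses are not known exactly. Their poses are not given: they have to be found in the camera images.
- clamp: Fixed mould clamp: wooden base 180 x 310 x 20 mm (y = -145 to +165), white plaster mould to 80 mm above the bench, blue bar 50 mm wide along y, top at 92 mm. Origin on the bench under the mould, z up. Vertical axes: nut at x = 0, y = -105 mm, turnbutton pivot at x = 0, y = +135 mm. Round the nut a black dial, 112 mm across, top at 96 mm, with a yellow and a red radial mark.
- nut (a joint): Angle of the brass hexagon nut (rad): grows clockwise seen from above, 0 to 2.6, starts at 0 to 0.45, stays where it is left (about 0.4 N m to turn; it cannot come off or move up or down). The white pointer at its foot meets the yellow mark at 1.15 and the red mark at 1.95.
- nut_grip (a point): Point on the nut's axis, 126 mm above the bench; turns with the nut. Hexagon 46 mm across flats, from 100 to 145 mm above the bench, over a round foot 64 mm across; the stud pokes out to 154 mm. The pointer lies along this point's +x, corners along +x and -x; two flats face +y and -y.
- turnbutton (a joint): Angle of the red turnbutton (rad): 0 = open, pointing along the clamp's -x; 1.57 = stop, fully across the blue bar, pointing along the clamp's -y. Grows anticlockwise seen from above, starts at 0 to 0.4, stays where it is left (light friction, 0.12 N m).
- turnbutton_tip (a point): Point in the turnbutton, 70 mm from its pivot, at mid-height 108 mm above the bench. The turnbutton is a bar 22 mm wide and 22 mm high (97 to 119 mm above the bench) that runs from the pivot to 15 mm beyond this point; this point's -x is along the bar, away from the pivot.
- spanner: Loose steel open-ended spanner, 195 mm long, 16 mm thick, 0.35 kg, lying flat. Origin on its underside at the centre of the jaw opening; x points out of the mouth, handle along -x, z up. Jaw gap 50 mm, 78 mm wide outside, prongs to x = +17 mm, throat at x = -30 mm. Dark handle 22 mm wide from x = -49 to -179 mm, orange end.
- spanner_grip (a point): Point in the handle at mid-thickness, 100 mm behind the jaw centre, near the centre of mass: a good place to grip. Same axes as the spanner.
- board: Green tool board fixed on the bench, 220 x 110 mm (x, y), 8 mm thick; origin at the centre of its underside. The spanner lies on it at the start, along the board's x.
- bowl: Bystander: dark clay bowl, 96 mm across, 55 mm high, loose; origin at the centre of its underside.
- jar: Bystander: white glaze jar with a blue cap, 72 mm across, 90 mm high, loose; origin at the centre of its underside.
- vase: Bystander: dark clay vase, 84 mm across, 85 mm high, loose; origin at the centre of its underside.

How it is judged (in metres and radians):
On the way, in this order (a step that is already met when the one before it is completed fails the run):
1. the turnbutton is swung fully across the bar (within 0.17 rad of its stop) (value of joint turnbutton above 1.4 rad), for 0.2 s.
2. the nut is turned by hand to the yellow mark (within 0.15 rad) (value of joint nut between 1 and 1.3 rad), for 0.2 s.
3. the nut is brought to the red mark (within 0.13 rad) by the spanner pressing on it (value of joint nut between 1.82 and 2.08 rad and contact force between spanner and nut above 0.5 N), for 0.04 s.
At the end, for the whole second after the job is handed in: The turnbutton is across the bar (within 0.17 rad of its stop), the nut's pointer is at the red mark (1.82 to 2.08 rad), and the spanner lies flat and still on the green board, its grip point over the board (value of joint turnbutton above 1.4 rad and value of joint nut between 1.82 and 2.08 rad and x of spanner_grip in the frame of board between -0.1 and 0.1 m and y of spanner_grip in the frame of board between -0.055 and 0.055 m and z of spanner_grip in the frame of board below 0.02 m and angle between the z axis of spanner and the z axis of board, either way round below 0.06 rad and linear speed of spanner below 0.02 m/s); the robot touches nothing.
It fails at once if the nut is pushed by the fingers well beyond the yellow mark (0.3 rad past it) (contact force between the fingers and nut above 2 N and value of joint nut above 1.45 rad).
It fails at once if the spanner is used on the nut before it is near the yellow mark (contact force between spanner and nut above 2 N and value of joint nut below 0.9 rad).
It fails at once if the nut is overtightened far beyond the red mark (value of joint nut above 2.2 rad).
It fails at once if the bowl, jar or vase is moved more than 30 mm (distance of any of bowl, jar, vase from where it was at the start of the episode above 0.03 m).
It also fails if it takes over 72 s, if anything falls off the work surface, if the arm or the gripper's body presses on something with over 40 N, if the wrist force passes 120 N, or if a joint passes its speed limit or range.

## Robot

A 6-joint arm with a two-finger parallel gripper is mounted at the origin on the work surface. World frame = base frame: x ahead of the robot, y to its left, z up, the work surface at z = 0. Lengths are in mm, angles in rad, forces in N, time in s.
With the tool pointing down it reaches from about 350 to 850 mm from the base axis. Payload 8.1 kg.
Tool frame: the origin (TCP) lies at the very end of the fingers, on their centre line; the grasp point (between the pads) lies 19 mm behind it; x points along the fingers, z is the direction in which the jaws open and shut, and the axes are right-handed (so a half turn about x gives the same grasp; the last joint's range is limited). The gripper opens to 93 mm and grips with 3 to 60 N. Pads are 15 mm wide; open, the fingers measure 128 mm over their backs; the gripper's body (75 mm by 188 mm) begins 65 mm behind the grasp point.
Start: joints at [1.069, 0.13, 1.488, -0, 1.523, -0.085], TCP at [242.882, 548.647, 218.635] pointing down, gripper open.
Joint ranges: [-2.96, 2.96], [-0.89, 2.26], [0.02, 2.5], [-1.34, 4.48], [0, 2.73], [-2.66, 2.66]. Speed limits (rad/s): [2.39, 2.39, 2.79, 3.14, 3.14, 3.14].

## Interface

Orientations are given as a unit quaternion [x, y, z, w].
In Python, from bench import bot gives the robot as it stands.
- The arm moves only by the tool step_arm, never from a script. Its argument "motion" is a list of rows, each an object of numbers: "x", "y", "z": the shift along the tool's x, y, z in mm; "wx", "wy", "wz": the turn, a rotation vector about the tool's x, y, z in rad; "fingers": the closure, from 0 (fully open) to 1 (shut). In form: [{"x": .., "y": .., "z": .., "wx": .., "wy": .., "wz": .., "fingers": ..}, ...]. A call has 1 to 10 rows; each row is the pose to reach, as a shift and turn from the pose commanded when the call began, along the tool's axes at that moment; what a row does not reach only later rows make up. A row lasts 1/10 s, in which the tool goes at most 50 mm and 8.59 degrees, less where a joint would pass 70% of its speed; a pose out of reach is approached as far as the arm can. A call with a gripper value outside its range is refused whole. The fingers move at their own pace and stop on an object; "newtons" is the grip in N (left out, the last holds). Time passes only in rows, so rows that repeat a pose let the fingers close. It gives the time, the measured TCP pose, the force and the opening at its end, in the units of the state.
- bot.get_obs(): the state, without advancing time (a new reading comes with each control period).
- bot.read_camera(name): name is "scene" or "top" or "wrist"; returns a dict with "img" (480x640x3 uint8, red, green, blue), "range_z" (480x640 float32, mm along the optical axis (not along the pixel's ray), 0 where there is no reading), "camera_matrix" (3x3 intrinsics, pixels), "extrinsics" (4x4, takes a point from world to camera coordinates); the wrist camera has in their place "T_tool_cam" (4x4, takes a point from camera to tool coordinates, whose origin is the TCP and whose axes are the tool frame's). Camera axes: x right, y down, z forward; pixel columns grow to the right and rows downward; lengths in mm; the calibration is good to about 2 mm. A picture is of the moment at which its call begins: read the wrist's pose just before it.
- bot.job_done(): hands the job in, once; it reports no verdict.
The state is a dict: "time": time; "joints": joint angles; "qd": joint speeds; "effort": joint torques, N m; "eef_pos": TCP position; "tool_rot": TCP orientation; "wrist_force": force on the tool from outside, world axes, zero at the start; "wrist_torque": the same for the moment, N m; "finger_gap": opening from 0.0 (shut) to 1.0 (fully open).
Only numpy, scipy, OpenCV 4.12 (cv2) and the standard library are available. Lean on these libraries where they do the work, as an engineer would, in place of code of your own. Each camera call takes 0.05 s, during which the arm holds its last target. There are 200 camera calls.

## Working session

There is one attempt and no reset: what is moved stays moved. The work goes in short steps, Python scripts to look and compute and a tool call to move; the robot and the scene stay as the last step left them, time stands still between calls to the robot, and variables do not carry over. Pictures are saved under pics/ and viewed, about 8 in all and at most 12, crops included, and the job is handed in when it is done.

Besides the shell and the picture viewer there is one more tool, called after "Emit:" as name([rows], argument=value, ...), one row to a line, values as JSON. step_arm: Moves the arm, as the interface text tells. Its arguments: {"type":"object","properties":{"motion":{"type":"array"},"newtons":{"type":"number"}},"required":["motion"]}

```bash
ls; mkdir -p pics
cat > h.py <<'E'
import numpy as np, cv2
from bench import bot
from scipy.spatial.transform import Rotation as R
def save(n,f):
    c=bot.read_camera(n); cv2.imwrite(f'pics/{f}.png',c['img'][...,::-1]); np.savez(f'pics/{f}.npz',**{k:v for k,v in c.items()}); return c
def world(c,u,v,z=None):
    """pixel -> world by depth (or on plane z)"""
    K=c['camera_matrix'];E=np.linalg.inv(c['extrinsics'])
    r=np.linalg.inv(K)@[u,v,1]
    if z is None: return (E@np.r_[r*c['range_z'][int(v),int(u)],1])[:3]
    d=E[:3,:3]@r; o=E[:3,3]; return o+d*(z-o[2])/d[2]
E
python3 - <<'E'
from h import *
o=bot.get_obs(); print(o)
for n in ('top','scene'): c=save(n,n+'0'); print(c['extrinsics'].round(3),c['camera_matrix'])
E
```

```text
pics
{'time': 0.0, 'joints': array([ 1.06857754e+00,  1.31153675e-01,  1.48923730e+00,  2.57432674e-05,
        1.52299285e+00, -8.53895321e-02]), 'qd': array([ 0.00021979, -0.00075609, -0.00275036,  0.00073501,  0.00180298,
        0.00136804]), 'effort': array([ 1.03999020e-03, -5.59808135e+01, -4.91774869e+01,  7.68421311e-02,
        3.52886994e-02, -2.43086952e-04]), 'eef_pos': array([242.61772698, 548.15910327, 217.61496736]), 'tool_rot': array([-0.38601592,  0.59319721,  0.3854341 ,  0.59207206]), 'wrist_force': array([ 0.02974784, -0.16080655, -0.32971291]), 'wrist_torque': array([0.04302621, 0.04586988, 0.01464686]), 'finger_gap': 1.0026311208266938}
[[-4.00000e-03 -1.00000e+00 -5.00000e-03  6.25330e+01]
 [-9.74000e-01  5.00000e-03 -2.28000e-01  5.70534e+02]
 [ 2.28000e-01  4.00000e-03 -9.74000e-01  9.23228e+02]
 [ 0.00000e+00  0.00000e+00  0.00000e+00  1.00000e+00]] [[471.9370933    0.         330.52864204]
 [  0.         471.9370933  237.36647656]
 [  0.           0.           1.        ]]
[[-6.600000e-01  7.510000e-01 -7.000000e-03  3.194280e+02]
 [ 4.940000e-01  4.270000e-01 -7.570000e-01 -2.085870e+02]
 [-5.660000e-01 -5.030000e-01 -6.530000e-01  1.455134e+03]
 [ 0.000000e+00  0.000000e+00  0.000000e+00  1.000000e+00]] [[542.54786129   0.         310.21393178]
 [  0.         542.54786129 241.62608951]
 [  0.           0.           1.        ]]
```

View pics/top0.png

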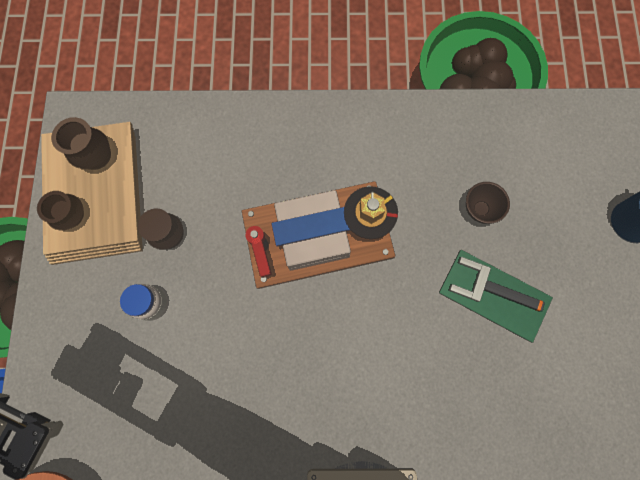

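View pics/scene0.png

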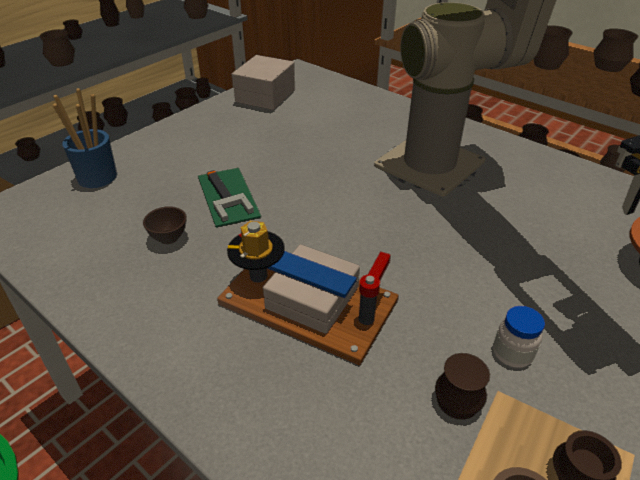

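Top view: the turnbutton pivot is at about (254,233) with its tip near (265,272). The nut stud is at (374,204). The spanner's jaw faces left on the board, with its orange end at (541,305). Bowl (488,203), jar (138,301) and vase (160,229). I'll enlarge the crops next.

Run:
```python
from h import *
c=dict(np.load('pics/top0.npz')); im=c['img'][...,::-1]
a=cv2.resize(im[175:295,235:405],None,fx=4.5,fy=4.5,interpolation=cv2.INTER_CUBIC)[:540]
b=cv2.resize(im[245:345,435:560],None,fx=6,fy=6,interpolation=cv2.INTER_CUBIC)
cv2.imwrite('pics/cropA.png',a);cv2.imwrite('pics/cropB.png',b)
for n,u,v,z in [('pivot',254,233,119),('tip',265,272,119),('stud',374,204,154),('base',242,210,20),('base',258,287,20),('base',395,257,20),('base',377,182,20),('orange',541,305,24),('board',460,250,8),('board',551,297,8),('board',533,341,8),('board',440,294,8),('bowl',488,203,55),('vase',160,229,85),('jar',138,301,90)]:
  print(n,world(c,u,v,z).round(),world(c,u,v).round())
```

```text
pivot [568. 212. 119.] [566. 210. 127.]
tip [490. 188. 119.] [490. 188. 117.]
stud [616. -25. 154.] [616. -25. 154.]
base [645. 257.  20.] [646. 258.  18.]
base [473. 216.  20.] [473. 216.  20.]
base [537. -80.  20.] [540. -82.   3.]
base [709. -45.  20.] [717. -47.  -0.]
orange [ 432. -384.   24.] [ 432. -384.   23.]
board [ 554. -225.    8.] [ 555. -226.    7.]
board [ 450. -414.    8.] [ 450. -413.   10.]
board [ 358. -366.    8.] [ 358. -367.    7.]
board [ 458. -176.    8.] [ 458. -177.    3.]
bowl [ 648. -279.   55.] [ 660. -293.   15.]
vase [586. 412.  85.] [586. 413.  84.]
jar [437. 443.  90.] [437. 442.  92.]
```

View pics/cropA.png

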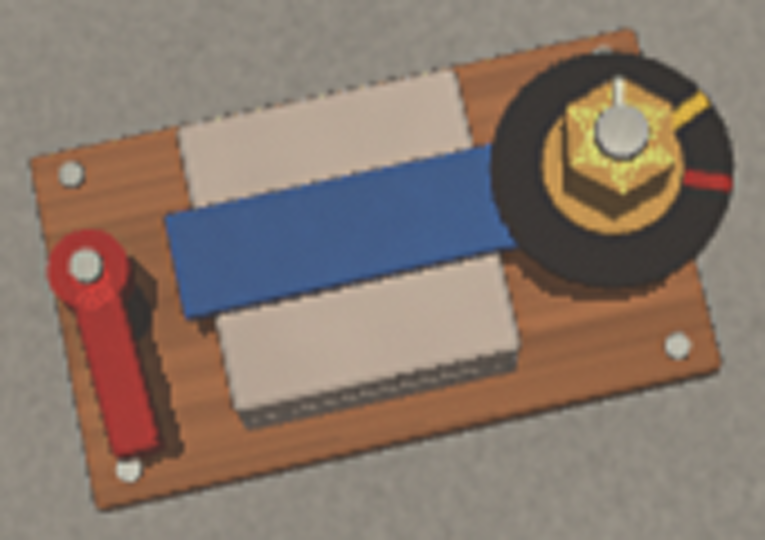

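View pics/cropB.png

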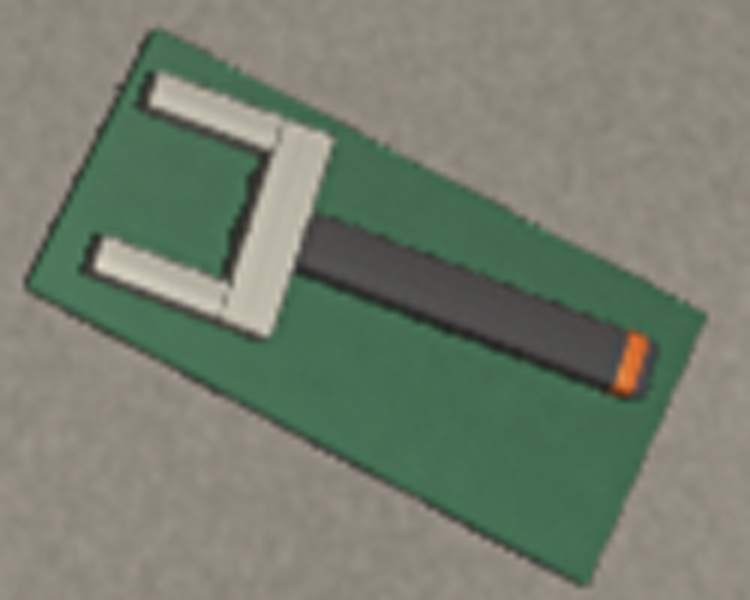

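```bash
cat >> h.py <<'E'
def phi():
    o=bot.get_obs(); z=R.from_quat(o['tool_rot']).as_matrix()[:,2]; return np.arctan2(z[1],z[0])
def go(x,y,z,ph=None,show=True):
    """tool-frame shift for world target, tool down with jaw yaw ph"""
    o=bot.get_obs(); M=R.from_quat(o['tool_rot']).as_matrix(); ph=phi() if ph is None else ph
    T=np.array([[0,-np.sin(ph),np.cos(ph)],[0,np.cos(ph),np.sin(ph)],[-1,0,0]])
    s=M.T@(np.array([x,y,z])-o['eef_pos']); w=R.from_matrix(M.T@T).as_rotvec()
    if show: print('xyz',s.round(1),'w',w.round(3))
    return s,w
def arc(cx,cy,r0,z,th0,dth,ph0,n):
    """rows about a centre: TCP at angle th, jaw yaw turning along"""
    for k in range(1,n+1):
        a=dth*k/n; go(cx+r0*np.cos(th0+a),cy+r0*np.sin(th0+a),z,ph0+a)
E
python3 - <<'E'
from h import *
o=bot.get_obs();print('phi',phi(),'j',o['joints'])
th=np.pi+.2985
c=np.array([568,212])+58*np.array([np.cos(th),np.sin(th)]);print(c)
for ph in (th+np.pi/2-2*np.pi,th-np.pi/2): print(ph); go(*c,150,ph)
E
```

```text
phi 1.1539917043731376 j [ 1.06861552e+00  1.31086883e-01  1.48914568e+00 -5.39580209e-06
  1.52303444e+00 -8.53758121e-02]
[512.56483572 194.94296154]
-1.2722963267948968
xyz [  68.  -389.9 -213.6] w [ 2.426e+00 -1.000e-03  2.000e-03]
1.8692963267948963
xyz [  68.  -389.9 -213.6] w [-0.715 -0.002 -0.001]
```

Emit:
step_arm([
  {"x":68,"y":-390,"z":-214,"wx":2.426},
  {"x":68,"y":-390,"z":-214,"wx":2.426},
  {"x":68,"y":-390,"z":-214,"wx":2.426},
  {"x":68,"y":-390,"z":-214,"wx":2.426},
  {"x":68,"y":-390,"z":-214,"wx":2.426},
  {"x":68,"y":-390,"z":-214,"wx":2.426},
  {"x":68,"y":-390,"z":-214,"wx":2.426},
  {"x":68,"y":-390,"z":-214,"wx":2.426},
  {"x":68,"y":-390,"z":-214,"wx":2.426},
  {"x":68,"y":-390,"z":-214,"wx":2.426},
])

```text
schema error: expected keys x, y, z, wx, wy, wz, fingers
```

Run:
```python
from h import *
go(512.5,195,150,-1.272)
```

```text
xyz [  68.  -389.8 -213.6] w [ 2.426e+00 -1.000e-03  2.000e-03]
```

Emit:
step_arm([
  {"x":68,"y":-390,"z":-214,"wx":2.426,"wy":0,"wz":0,"fingers":0},
  {"x":68,"y":-390,"z":-214,"wx":2.426,"wy":0,"wz":0,"fingers":0},
  {"x":68,"y":-390,"z":-214,"wx":2.426,"wy":0,"wz":0,"fingers":0},
  {"x":68,"y":-390,"z":-214,"wx":2.426,"wy":0,"wz":0,"fingers":0},
  {"x":68,"y":-390,"z":-214,"wx":2.426,"wy":0,"wz":0,"fingers":0},
  {"x":68,"y":-390,"z":-214,"wx":2.426,"wy":0,"wz":0,"fingers":0},
  {"x":68,"y":-390,"z":-214,"wx":2.426,"wy":0,"wz":0,"fingers":0},
  {"x":68,"y":-390,"z":-214,"wx":2.426,"wy":0,"wz":0,"fingers":0},
  {"x":68,"y":-390,"z":-214,"wx":2.426,"wy":0,"wz":0,"fingers":0},
  {"x":68,"y":-390,"z":-214,"wx":2.426,"wy":0,"wz":0,"fingers":0},
])

```text
time: 1.1
eef_pos: [514.8, 189.7, 148.9]
tool_rot: [0.125, 0.696, -0.127, 0.696]
wrist_force: [-1.0, 0.3, -0.6]
finger_gap: 0.999
```

Run:
```python
from h import *
go(512.5,195,150,-1.272)
```

```text
xyz [-1.1  4.1 -4. ] w [0.914 0.001 0.003]
```

Emit:
step_arm([
  {"x":0,"y":4,"z":-4,"wx":0.914,"wy":0,"wz":0,"fingers":0},
  {"x":0,"y":4,"z":-4,"wx":0.914,"wy":0,"wz":0,"fingers":0},
  {"x":0,"y":4,"z":-4,"wx":0.914,"wy":0,"wz":0,"fingers":0},
  {"x":0,"y":4,"z":-4,"wx":0.914,"wy":0,"wz":0,"fingers":0},
  {"x":0,"y":4,"z":-4,"wx":0.914,"wy":0,"wz":0,"fingers":0},
  {"x":0,"y":4,"z":-4,"wx":0.914,"wy":0,"wz":0,"fingers":0},
  {"x":0,"y":4,"z":-4,"wx":0.914,"wy":0,"wz":0,"fingers":0},
  {"x":20,"y":4,"z":-4,"wx":0.914,"wy":0,"wz":0,"fingers":0},
  {"x":47,"y":4,"z":-4,"wx":0.914,"wy":0,"wz":0,"fingers":0},
  {"x":47,"y":4,"z":-4,"wx":0.914,"wy":0,"wz":0,"fingers":0},
])

```text
time: 2.1
eef_pos: [507.4, 199.3, 99.4]
tool_rot: [0.414, 0.574, -0.418, 0.571]
wrist_force: [-0.7, 0.0, 0.4]
finger_gap: 0.996
```

Emit:
step_arm([
  {"x":0,"y":0,"z":0,"wx":0,"wy":0,"wz":0,"fingers":0.78},
  {"x":0,"y":0,"z":0,"wx":0,"wy":0,"wz":0,"fingers":0.78},
  {"x":0,"y":0,"z":0,"wx":0,"wy":0,"wz":0,"fingers":0.78},
  {"x":0,"y":0,"z":0,"wx":0,"wy":0,"wz":0,"fingers":0.78},
  {"x":0,"y":0,"z":0,"wx":0,"wy":0,"wz":0,"fingers":0.78},
  {"x":0,"y":0,"z":0,"wx":0,"wy":0,"wz":0,"fingers":0.78},
], newtons=10)

```text
time: 2.7
eef_pos: [510.6, 200.3, 104.0]
tool_rot: [0.417, 0.571, -0.416, 0.571]
wrist_force: [-0.4, -0.1, 0.7]
finger_gap: 0.533
```

Run:
```python
from h import *
o=bot.get_obs(); p=o['eef_pos'][:2]-[567,211]; print(o['eef_pos'],np.hypot(*p),np.arctan2(p[1],p[0]),o['finger_gap'],o['wrist_force'])
th=np.arctan2(p[1],p[0])+2*np.pi; 
arc(567,211,np.hypot(*p),o['eef_pos'][2],th,(np.pi+.2+1.53)-th,phi(),10)
save('top','top1')
```

```text
[510.61992626 200.27624246 103.97954216] 57.390867663718744 -2.9536331034784746 0.5332697239868324 [-0.43010299 -0.12315817  0.65123686]
xyz [-0.  -0.4  8.8] w [-0.154  0.    -0.   ]
xyz [ 0.   0.6 17.6] w [-0.308  0.    -0.   ]
xyz [ 0.   2.8 26.2] w [-0.463  0.    -0.   ]
xyz [ 0.   6.4 34.2] w [-0.617  0.    -0.   ]
xyz [ 0.  11.2 41.7] w [-0.771  0.    -0.   ]
xyz [ 0.  17.1 48.3] w [-0.925  0.    -0.   ]
xyz [ 0.  23.9 53.9] w [-1.079  0.    -0.   ]
xyz [ 0.  31.5 58.5] w [-1.234  0.    -0.   ]
xyz [ 0.  39.7 61.8] w [-1.388  0.    -0.   ]
xyz [ 0.  48.3 63.8] w [-1.542  0.    -0.   ]
```

Emit:
step_arm([
  {"x":2,"y":0,"z":4,"wx":0,"wy":0,"wz":0,"fingers":0.78},
  {"x":2,"y":0,"z":4,"wx":0,"wy":0,"wz":0,"fingers":0.78},
  {"x":2,"y":0,"z":4,"wx":0,"wy":0,"wz":0,"fingers":0.78},
  {"x":2,"y":0,"z":4,"wx":0,"wy":0,"wz":0,"fingers":0.78},
])

```text
time: 3.15
eef_pos: [511.6, 196.2, 101.4]
tool_rot: [0.417, 0.571, -0.417, 0.571]
wrist_force: [-0.0, -1.3, -1.0]
finger_gap: 0.235
```

Run:
```python
from h import *
o=bot.get_obs(); p=o['eef_pos'][:2]-[567,211]; print(o['eef_pos'],np.hypot(*p),np.arctan2(p[1],p[0]),o['finger_gap'],o['wrist_force'])
th=np.arctan2(p[1],p[0])+2*np.pi; 
arc(567,211,np.hypot(*p),o['eef_pos'][2],th,(np.pi+.2+1.53)-th,phi(),10)
```

```text
[511.59727582 196.16425255 101.44994972] 57.354696835665074 -2.8799510305746647 0.23542721742658887 [-0.03079432 -1.32748128 -0.95147115]
xyz [0.  0.2 8.4] w [-0.147  0.     0.   ]
xyz [ 0.   1.6 16.7] w [-0.294  0.     0.   ]
xyz [ 0.   4.3 24.7] w [-0.441  0.     0.   ]
xyz [ 0.   8.  32.2] w [-0.587  0.     0.   ]
xyz [ 0.  12.9 39.1] w [-0.734  0.     0.   ]
xyz [ 0.  18.7 45.2] w [-0.881  0.     0.   ]
xyz [ 0.  25.3 50.4] w [-1.028 -0.     0.   ]
xyz [-0.  32.6 54.6] w [-1.175 -0.     0.   ]
xyz [-0.  40.4 57.6] w [-1.322 -0.     0.   ]
xyz [-0.  48.6 59.5] w [-1.468 -0.     0.   ]
```

Emit:
step_arm([
  {"x":0,"y":0.2,"z":8.4,"wx":-0.147,"wy":0,"wz":0,"fingers":0.78},
  {"x":0,"y":1.6,"z":16.7,"wx":-0.294,"wy":0,"wz":0,"fingers":0.78},
  {"x":0,"y":4.3,"z":24.7,"wx":-0.441,"wy":0,"wz":0,"fingers":0.78},
  {"x":0,"y":8,"z":32.2,"wx":-0.587,"wy":0,"wz":0,"fingers":0.78},
  {"x":0,"y":12.9,"z":39.1,"wx":-0.734,"wy":0,"wz":0,"fingers":0.78},
  {"x":0,"y":18.7,"z":45.2,"wx":-0.881,"wy":0,"wz":0,"fingers":0.78},
  {"x":0,"y":25.3,"z":50.4,"wx":-1.028,"wy":0,"wz":0,"fingers":0.78},
  {"x":0,"y":32.6,"z":54.6,"wx":-1.175,"wy":0,"wz":0,"fingers":0.78},
  {"x":0,"y":40.4,"z":57.6,"wx":-1.322,"wy":0,"wz":0,"fingers":0.78},
  {"x":0,"y":48.6,"z":59.5,"wx":-1.468,"wy":0,"wz":0,"fingers":0.78},
])

```text
time: 4.15
eef_pos: [575.7, 157.2, 101.4]
tool_rot: [-0.074, 0.703, 0.077, 0.703]
wrist_force: [-4.0, 12.0, 1.8]
finger_gap: 0.238
```

Emit:
step_arm([
  {"x":0,"y":0,"z":0,"wx":0,"wy":0,"wz":0,"fingers":0.78},
  {"x":0,"y":0,"z":0,"wx":0,"wy":0,"wz":0,"fingers":0.78},
  {"x":0,"y":0,"z":0,"wx":0,"wy":0,"wz":0,"fingers":0.78},
])

```text
time: 4.45
eef_pos: [576.0, 157.1, 101.5]
tool_rot: [-0.072, 0.703, 0.075, 0.703]
wrist_force: [1.0, 9.8, -1.9]
finger_gap: 0.233
```

Run:
```python
from h import *
o=bot.get_obs(); p=o['eef_pos'][:2]-[567,211]; print(o['eef_pos'],np.hypot(*p),np.arctan2(p[1],p[0])+np.pi-.2,phi(),o['finger_gap'],o['wrist_force'])
```

```text
[576.01772163 157.14850018 101.49211858] 54.60131258802236 1.5367122712958972 0.2090027389729256 0.23341926069316374 [ 1.01913033  9.82907601 -1.90433876]
```

Emit:
step_arm([
  {"x":0,"y":0,"z":0,"wx":0,"wy":0,"wz":0,"fingers":0},
  {"x":0,"y":0,"z":0,"wx":0,"wy":0,"wz":0,"fingers":0},
  {"x":-40,"y":0,"z":0,"wx":0,"wy":0,"wz":0,"fingers":0},
  {"x":-80,"y":0,"z":0,"wx":0,"wy":0,"wz":0,"fingers":0},
  {"x":-130,"y":-50,"z":1,"wx":-0.3,"wy":0,"wz":0,"fingers":0},
  {"x":-130,"y":-100,"z":1,"wx":-0.3,"wy":0,"wz":0,"fingers":0},
  {"x":-130,"y":-150,"z":1,"wx":-0.3,"wy":0,"wz":0,"fingers":0},
  {"x":-130,"y":-186,"z":1,"wx":-0.3,"wy":0,"wz":0,"fingers":0},
  {"x":-130,"y":-186,"z":1,"wx":-0.3,"wy":0,"wz":0,"fingers":0},
  {"x":-130,"y":-186,"z":1,"wx":-0.3,"wy":0,"wz":0,"fingers":0},
])

```text
time: 5.45
eef_pos: [615.5, -28.9, 231.4]
tool_rot: [-0.176, 0.685, 0.177, 0.685]
wrist_force: [0.0, -0.3, -0.2]
finger_gap: 0.989
```

Run:
```python
from h import *
o=bot.get_obs(); print(o['eef_pos'],phi(),o['wrist_force'])
M=np.eye(4);M[:3,:3]=R.from_quat(o['tool_rot']).as_matrix();M[:3,3]=o['eef_pos']
c=save('wrist','wr1'); print(c['T_tool_cam'].round(2),c['camera_matrix']); np.save('pics/wr1_M.npy',M)
```

```text
[615.47023995 -28.8942002  231.43469564] 0.5046620087007059 [ 0.01265928 -0.33581298 -0.1774441 ]
[[  -0.     -0.24    0.97 -165.28]
 [  -0.     -0.97   -0.24   66.4 ]
 [   1.     -0.      0.     -0.46]
 [   0.      0.      0.      1.  ]] [[336.70555302   0.         318.26102389]
 [  0.         336.70555302 236.59355564]
 [  0.           0.           1.        ]]
```

View pics/wr1.png

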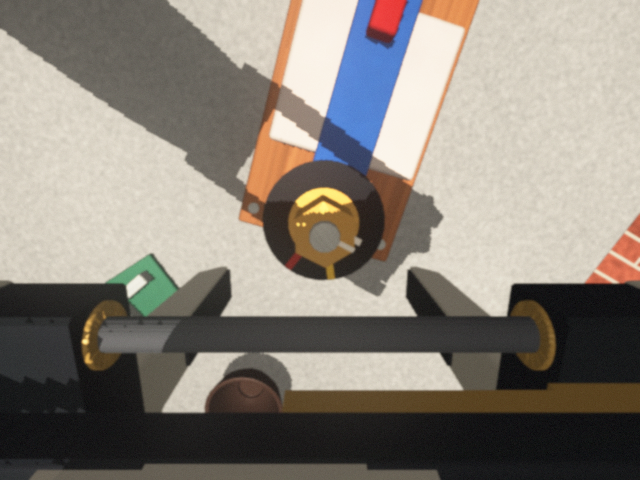

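Wrist view: the red turnbutton lies along the blue bar. The stud is at (324,236), the white pointer at (358,243), yellow mark (331,270) and red mark (293,262).

```bash
cat >> h.py <<'E'
def wpose(f):
    o=bot.get_obs(); M=np.eye(4);M[:3,:3]=R.from_quat(o['tool_rot']).as_matrix();M[:3,3]=o['eef_pos']
    c=save('wrist',f); np.save(f'pics/{f}_M.npy',M)
def wworld(f,u,v,z=None):
    c=np.load(f'pics/{f}.npz'); E=np.load(f'pics/{f}_M.npy')@c['T_tool_cam']
    return world({'camera_matrix':c['camera_matrix'],'range_z':c['range_z'],'extrinsics':np.linalg.inv(E)},u,v,z)
E
python3 - <<'E'
from h import *
c=np.load('pics/wr1.npz')
s=wworld('wr1',324,236); print('stud',s)
n=s[:2]
for nm,u,v in [('ptr',358,243),('ptr',345,242),('ptr',351,244),('yel',331,270),('red',293,262),('tip',383,33)]:
  p=wworld('wr1',u,v); d=p[:2]-n; print(nm,p.round(1),'clockwise from clampx',.2-np.arctan2(d[1],d[0]))
im=c['img'][150:290,250:400,::-1]; cv2.imwrite('pics/wr1c.png',cv2.resize(im,None,fx=4,fy=4,interpolation=cv2.INTER_CUBIC))
E
```

```text
stud [615.99569471 -21.5260849  152.88700855]
ptr [653.3 -23.1 101. ] clockwise from clampx 0.241585489270508
ptr [633.9 -19.8 143.5] clockwise from clampx 0.1035040034061545
ptr [638.8 -18.9 143.5] clockwise from clampx 0.08642463096660392
yel [645.3 -58.6  97.3] clockwise from clampx 1.1025692490505692
red [610.3 -68.7  97.7] clockwise from clampx 1.8912345091851592
tip [583.6 128.3 116.9] clockwise from clampx -1.583723756416075
```

View pics/wr1c.png

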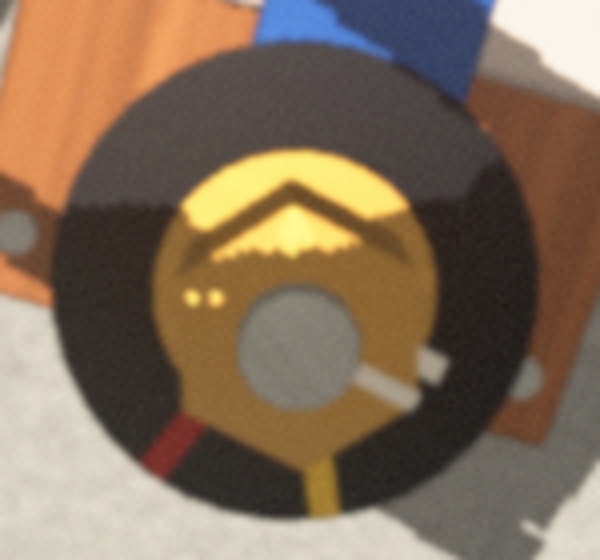

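Run:
```python
from h import *
w=lambda a,b,z: wworld('wr1',a/4+250-.4,b/4+150-.4,z)[:2]
s=w(299,347,153);print('stud',s)
def d(n,p,q): e=q-p; print(n,p.round(1),q.round(1),'line',.2-np.arctan2(e[1],e[0]),'from stud',.2-np.arctan2(*(q-s)[::-1]))
d('ptr',w(355,370,143.5),w(415,400,143.5))
d('yel',w(318,465,97),w(325,512,97)); d('red',w(190,425,97),w(155,468,97))
d('corner',s,w(308,470,143.5)); d('corner2',s,w(180,405,143.5)); d('ptrfoot',s,w(435,366,101)); 
dial=[w(a,b,96) for a,b in((55,280),(538,285),(300,40),(290,518))];print(dial, np.mean(dial,0))
```

```text
stud [616.33980377 -21.61159598]
ptr [629.4 -22.4] [642.7 -22. ] line 0.17066927109212277 from stud 0.21333298377990634
yel [641.8 -56. ] [648.9 -65.4] line 1.1188488157124095 from stud 1.1307388931527351
red [610.9 -61.8] [608.6 -75.1] line 1.9379840373791855 from stud 1.9137946373408825
corner [616.3 -21.6] [631.4 -44.7] line 1.1914418758993273 from stud 1.1914418758993273
corner2 [616.3 -21.6] [602.9 -45.1] line 2.290630849417482 from stud 2.290630849417482
ptrfoot [616.3 -21.6] [652.7 -21.4] line 0.19384723827518074 from stud 0.19384723827518074
[array([567.94197938, -46.50241185]), array([664.67381238,   5.48736822]), array([590.80977494,  26.81567697]), array([642.62029569, -71.03758228])] [616.5114656  -21.30923723]
```

Run:
```python
from h import *
print(bot.get_obs()['eef_pos']); go(616.2,-22.7,110,.53)
```

```text
[615.2927597  -27.35776295 231.34281319]
xyz [121.3   3.5   3.1] w [-0.023 -0.    -0.001]
```

Emit:
step_arm([
  {"x":0,"y":3.5,"z":3,"wx":-0.023,"wy":0,"wz":0,"fingers":0},
  {"x":40,"y":3.5,"z":3,"wx":-0.023,"wy":0,"wz":0,"fingers":0},
  {"x":80,"y":3.5,"z":3,"wx":-0.023,"wy":0,"wz":0,"fingers":0},
  {"x":110,"y":3.5,"z":3,"wx":-0.023,"wy":0,"wz":0,"fingers":0},
  {"x":121,"y":3.5,"z":3,"wx":-0.023,"wy":0,"wz":0,"fingers":0},
  {"x":121,"y":3.5,"z":3,"wx":-0.023,"wy":0,"wz":0,"fingers":0},
  {"x":121,"y":3.5,"z":3,"wx":-0.023,"wy":0,"wz":0,"fingers":0.2},
  {"x":121,"y":3.5,"z":3,"wx":-0.023,"wy":0,"wz":0,"fingers":0.3},
  {"x":121,"y":3.5,"z":3,"wx":-0.023,"wy":0,"wz":0,"fingers":0.4},
  {"x":121,"y":3.5,"z":3,"wx":-0.023,"wy":0,"wz":0,"fingers":0.4},
], newtons=25)

```text
time: 6.5
eef_pos: [617.3, -22.8, 112.0]
tool_rot: [-0.186, 0.682, 0.185, 0.683]
wrist_force: [-0.7, -0.2, 0.3]
finger_gap: 0.702
```

Emit:
step_arm([
  {"x":0,"y":0,"z":0,"wx":0,"wy":0,"wz":0,"fingers":0.6},
  {"x":0,"y":0,"z":0,"wx":0,"wy":0,"wz":0,"fingers":0.6},
  {"x":0,"y":0,"z":0,"wx":0,"wy":0,"wz":0,"fingers":0.6},
  {"x":0,"y":0,"z":0,"wx":0,"wy":0,"wz":0,"fingers":0.6},
  {"x":0,"y":0,"z":0,"wx":0,"wy":0,"wz":0,"fingers":0.6},
])

```text
time: 7.0
eef_pos: [617.0, -22.5, 110.8]
tool_rot: [-0.186, 0.682, 0.186, 0.683]
wrist_force: [6.0, 1.7, -1.9]
finger_gap: 0.494
```

Run:
```python
from h import *
o=bot.get_obs();print(o['eef_pos'],phi(),o['finger_gap']*93,o['wrist_force'])
```

```text
[617.00008012 -22.48940637 110.84518395] 0.5312631346355199 45.94844689754149 [ 6.00162181  1.73839157 -1.87282709]
```

Emit:
step_arm([
  {"x":0,"y":0,"z":0,"wx":0,"wy":0,"wz":0,"fingers":0.6},
  {"x":0,"y":0,"z":0,"wx":0.12,"wy":0,"wz":0,"fingers":0.6},
  {"x":0,"y":0,"z":0,"wx":0.24,"wy":0,"wz":0,"fingers":0.6},
  {"x":0,"y":0,"z":0,"wx":0.36,"wy":0,"wz":0,"fingers":0.6},
  {"x":0,"y":0,"z":0,"wx":0.48,"wy":0,"wz":0,"fingers":0.6},
  {"x":0,"y":0,"z":0,"wx":0.6,"wy":0,"wz":0,"fingers":0.6},
  {"x":0,"y":0,"z":0,"wx":0.72,"wy":0,"wz":0,"fingers":0.6},
  {"x":0,"y":0,"z":0,"wx":0.84,"wy":0,"wz":0,"fingers":0.6},
  {"x":0,"y":0,"z":0,"wx":0.92,"wy":0,"wz":0,"fingers":0.6},
  {"x":0,"y":0,"z":0,"wx":0.96,"wy":0,"wz":0,"fingers":0.6},
], newtons=50)

```text
time: 8.0
eef_pos: [617.0, -22.5, 110.8]
tool_rot: [0.152, 0.69, -0.151, 0.691]
wrist_force: [5.4, 1.3, -0.6]
finger_gap: 0.492
```

Emit:
step_arm([
  {"x":0,"y":0,"z":0,"wx":0,"wy":0,"wz":0,"fingers":0.6},
  {"x":0,"y":0,"z":0,"wx":0,"wy":0,"wz":0,"fingers":0.6},
  {"x":0,"y":0,"z":0,"wx":0,"wy":0,"wz":0,"fingers":0.6},
  {"x":0,"y":0,"z":0,"wx":0,"wy":0,"wz":0,"fingers":0.6},
])

```text
time: 8.4
eef_pos: [617.0, -22.5, 110.8]
tool_rot: [0.151, 0.69, -0.151, 0.691]
wrist_force: [3.9, 1.7, -0.9]
finger_gap: 0.491
```

Run:
```python
from h import *
o=bot.get_obs();print(o['eef_pos'],phi(),o['finger_gap']*93,o['wrist_force'],o['wrist_torque'])
```

```text
[616.99273917 -22.49331825 110.84082244] -0.4296537824772716 45.69067192586102 [ 3.93151479  1.66601498 -0.91900242] [ 0.28618322 -0.36131851 -0.3872374 ]
```

Emit:
step_arm([
  {"x":0,"y":0,"z":0,"wx":0,"wy":0,"wz":0,"fingers":0},
  {"x":0,"y":0,"z":0,"wx":0,"wy":0,"wz":0,"fingers":0},
  {"x":0,"y":0,"z":0,"wx":0,"wy":0,"wz":0,"fingers":0},
  {"x":-20,"y":0,"z":0,"wx":0,"wy":0,"wz":0,"fingers":0},
  {"x":-60,"y":0,"z":0,"wx":0,"wy":0,"wz":0,"fingers":0},
  {"x":-100,"y":0,"z":0,"wx":0,"wy":0,"wz":0,"fingers":0},
  {"x":-120,"y":0,"z":0,"wx":0,"wy":0,"wz":0,"fingers":0},
  {"x":-120,"y":0,"z":0,"wx":0,"wy":0,"wz":0,"fingers":0},
  {"x":-120,"y":0,"z":0,"wx":0,"wy":0,"wz":0,"fingers":0},
])

```text
time: 9.3
eef_pos: [616.4, -22.7, 230.3]
tool_rot: [0.151, 0.691, -0.151, 0.691]
wrist_force: [0.3, 0.5, -1.4]
finger_gap: 0.995
```

Run:
```python
from h import *
wpose('wr2'); c=np.load('pics/wr2.npz')
b=np.load('pics/top0.npz')
print([world(b,435+x/6-.4,245+y/6-.4,24).round(1) for x,y in ((634,362),(335,245),(165,90),(110,257),(300,150),(255,320))])
save('top','top2')
im=c['img'][150:300,220:420,::-1]; cv2.imwrite('pics/wr2c.png',cv2.resize(im,None,fx=4,fy=4,interpolation=cv2.INTER_CUBIC))
```

```text
[array([ 431.9, -382.4,   24. ]), array([ 473.7, -280.6,   24. ]), array([ 529.9, -224. ,   24. ]), array([ 469.7, -200.4,   24. ]), array([ 507.9, -270.8,   24. ]), array([ 447.2, -250.2,   24. ])]
```

View pics/wr2c.png

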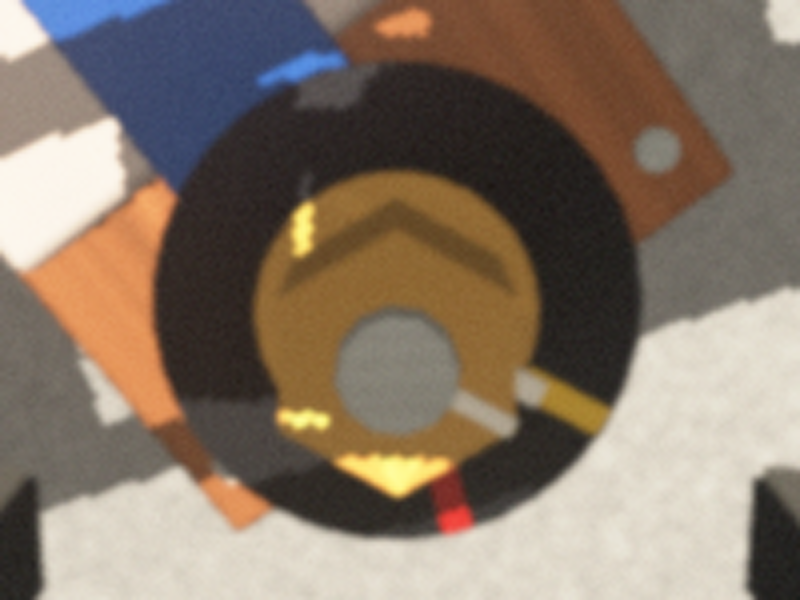

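The pointer now stands exactly on the yellow mark (foot tab at 530,385 in the crop). The spanner is next.

Run:
```python
from h import *
go(458.5,-315.5,150,-.38)
```

```text
xyz [  78.7 -331.5  -20.5] w [-0.049 -0.003  0.001]
```

Emit:
step_arm([
  {"x":0,"y":-50,"z":-3,"wx":-0.05,"wy":0,"wz":0,"fingers":0},
  {"x":20,"y":-100,"z":-6,"wx":-0.05,"wy":0,"wz":0,"fingers":0},
  {"x":40,"y":-145,"z":-9,"wx":-0.05,"wy":0,"wz":0,"fingers":0},
  {"x":60,"y":-190,"z":-12,"wx":-0.05,"wy":0,"wz":0,"fingers":0},
  {"x":78,"y":-235,"z":-15,"wx":-0.05,"wy":0,"wz":0,"fingers":0},
  {"x":78,"y":-280,"z":-18,"wx":-0.05,"wy":0,"wz":0,"fingers":0},
  {"x":78,"y":-320,"z":-20,"wx":-0.05,"wy":0,"wz":0,"fingers":0},
  {"x":78,"y":-331,"z":-20,"wx":-0.05,"wy":0,"wz":0,"fingers":0},
  {"x":78,"y":-331,"z":-20,"wx":-0.05,"wy":0,"wz":0,"fingers":0},
  {"x":78,"y":-331,"z":-20,"wx":-0.05,"wy":0,"wz":0,"fingers":0},
])

```text
time: 10.4
eef_pos: [460.5, -314.2, 151.6]
tool_rot: [0.134, 0.695, -0.133, 0.694]
wrist_force: [0.1, -0.7, -0.2]
finger_gap: 1.0
```

Run:
```python
from h import *
wpose('wr3'); print(bot.get_obs()['eef_pos'],phi())
```

```text
[ 460.93594415 -313.89745699  151.88849598] -0.37809299627896287
```

View pics/wr3.png

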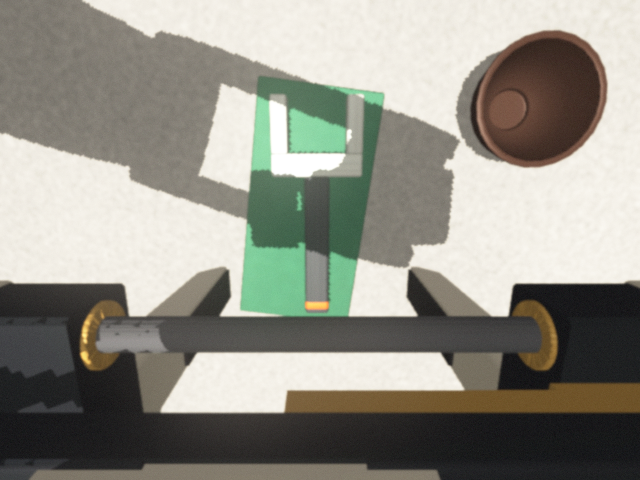

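Wrist view: the spanner is upright in the image. The prongs are at (270..363, 94), the head's rear edge is at row 177 and the handle end at (317,311). The bowl is well clear.

Run:
```python
from h import *
a=wworld('wr3',316.5,94,24);b=wworld('wr3',316.7,177,24);e=wworld('wr3',317,311,24)
for p in(a,b,e): print(p.round(1))
d=(a-e)[:2]; L=np.hypot(*d); u=d/L; yaw=np.arctan2(u[1],u[0]); print(L,yaw, yaw-np.pi/2, np.hypot(*(a-b)[:2]))
g=(a[:2]-117*u+ e[:2]+79*u + b[:2]-51*u)/3; print('grip',a[:2]-117*u,e[:2]+79*u,b[:2]-51*u)
print([wworld('wr3',*p,24).round(1) for p in((270,94),(363,94),(304,220),(329,220))])
go(*((a[:2]-117*u+e[:2]+79*u)/2),11,yaw-np.pi/2)
```

```text
[ 500.8 -208.8   24. ]
[ 476.3 -270.6   24. ]
[ 429.9 -387.    24. ]
191.79688439112732 1.1920915212923031 -0.37870480550259344 66.46571234168901
grip [ 457.56484088 -317.53603424] [ 459.11880568 -313.63073345] [ 457.39964476 -317.97152748]
[array([ 465.8, -194.8,   24. ]), array([ 535.9, -222.8,   24. ]), array([ 451.8, -301.3,   24. ]), array([ 472.4, -309.5,   24. ])]
xyz [140.9  -2.7  -1.6] w [ 0.001 -0.001 -0.001]
```

Emit:
step_arm([
  {"x":30,"y":-2,"z":-1.6,"wx":0,"wy":0,"wz":0,"fingers":0.1},
  {"x":70,"y":-2,"z":-1.6,"wx":0,"wy":0,"wz":0,"fingers":0.3},
  {"x":110,"y":-2,"z":-1.6,"wx":0,"wy":0,"wz":0,"fingers":0.3},
  {"x":130,"y":-2,"z":-1.6,"wx":0,"wy":0,"wz":0,"fingers":0.3},
  {"x":137,"y":-2,"z":-1.6,"wx":0,"wy":0,"wz":0,"fingers":0.3},
  {"x":140,"y":-2,"z":-1.6,"wx":0,"wy":0,"wz":0,"fingers":0.3},
  {"x":140,"y":-2,"z":-1.6,"wx":0,"wy":0,"wz":0,"fingers":0.85},
  {"x":140,"y":-2,"z":-1.6,"wx":0,"wy":0,"wz":0,"fingers":0.85},
  {"x":140,"y":-2,"z":-1.6,"wx":0,"wy":0,"wz":0,"fingers":0.85},
  {"x":140,"y":-2,"z":-1.6,"wx":0,"wy":0,"wz":0,"fingers":0.85},
], newtons=30)

```text
time: 11.45
eef_pos: [459.0, -317.1, 13.7]
tool_rot: [0.133, 0.694, -0.134, 0.695]
wrist_force: [-0.1, 0.2, -0.7]
finger_gap: 0.405
```

Emit:
step_arm([
  {"x":0,"y":0,"z":0,"wx":0,"wy":0,"wz":0,"fingers":0.9},
  {"x":0,"y":0,"z":0,"wx":0,"wy":0,"wz":0,"fingers":0.9},
  {"x":0,"y":0,"z":0,"wx":0,"wy":0,"wz":0,"fingers":0.9},
  {"x":0,"y":0,"z":0,"wx":0,"wy":0,"wz":0,"fingers":0.9},
])

```text
time: 11.85
eef_pos: [458.4, -316.7, 12.9]
tool_rot: [0.133, 0.694, -0.133, 0.694]
wrist_force: [-1.3, 0.9, 3.0]
finger_gap: 0.233
```

Run:
```python
from h import *
o=bot.get_obs();print(o['eef_pos'],phi(),o['finger_gap']*93,o['wrist_force'],o['wrist_torque'])
```

```text
[ 458.36472763 -316.74940129   12.88348537] -0.37899208150091324 21.69728377803186 [-1.30506534  0.92616359  3.01085819] [-0.01458038  0.34996953  0.023891  ]
```

Emit:
step_arm([
  {"x":0,"y":0,"z":0,"wx":0,"wy":0,"wz":0,"fingers":0.9},
  {"x":-15,"y":0,"z":0,"wx":0,"wy":0,"wz":0,"fingers":0.9},
  {"x":-45,"y":0,"z":0,"wx":0,"wy":0,"wz":0,"fingers":0.9},
  {"x":-75,"y":0,"z":0,"wx":0,"wy":0,"wz":0,"fingers":0.9},
  {"x":-105,"y":0,"z":0,"wx":0,"wy":0,"wz":0,"fingers":0.9},
  {"x":-130,"y":0,"z":0,"wx":0,"wy":0,"wz":0,"fingers":0.9},
  {"x":-140,"y":0,"z":0,"wx":0,"wy":0,"wz":0,"fingers":0.9},
  {"x":-140,"y":0,"z":0,"wx":0,"wy":0,"wz":0,"fingers":0.9},
  {"x":-140,"y":0,"z":0,"wx":0,"wy":0,"wz":0,"fingers":0.9},
], newtons=55)

```text
time: 12.75
eef_pos: [457.8, -316.1, 151.4]
tool_rot: [0.133, 0.695, -0.133, 0.694]
wrist_force: [-0.1, 0.2, -4.5]
finger_gap: 0.23
```

Run:
```python
from h import *
o=bot.get_obs();print(o['eef_pos'],phi(),o['finger_gap']*93,o['wrist_force'],o['wrist_torque'])
go(549.9,-168.8,121,-.43)
```

```text
[ 457.80213852 -316.13409959  151.38516295] -0.3789714220034068 21.397534966298654 [-0.11773558  0.19822274 -4.48780529] [-0.16783467  0.15041517  0.03565149]
xyz [ 30.4 170.9  31.1] w [ 0.051 -0.002 -0.   ]
```

Emit:
step_arm([
  {"x":0,"y":30,"z":6,"wx":0.02,"wy":0,"wz":0,"fingers":0.9},
  {"x":0,"y":70,"z":14,"wx":0.051,"wy":0,"wz":0,"fingers":0.9},
  {"x":0,"y":110,"z":22,"wx":0.051,"wy":0,"wz":0,"fingers":0.9},
  {"x":0,"y":145,"z":27,"wx":0.051,"wy":0,"wz":0,"fingers":0.9},
  {"x":0,"y":165,"z":31,"wx":0.051,"wy":0,"wz":0,"fingers":0.9},
  {"x":10,"y":171,"z":31,"wx":0.051,"wy":0,"wz":0,"fingers":0.9},
  {"x":25,"y":171,"z":31,"wx":0.051,"wy":0,"wz":0,"fingers":0.9},
  {"x":30,"y":171,"z":31,"wx":0.051,"wy":0,"wz":0,"fingers":0.9},
  {"x":30,"y":171,"z":31,"wx":0.051,"wy":0,"wz":0,"fingers":0.9},
  {"x":30,"y":171,"z":31,"wx":0.051,"wy":0,"wz":0,"fingers":0.9},
])

```text
time: 13.75
eef_pos: [549.7, -170.1, 122.1]
tool_rot: [0.151, 0.691, -0.151, 0.69]
wrist_force: [-0.4, 0.3, -3.6]
finger_gap: 0.234
```

Run:
```python
from h import *
o=bot.get_obs();print(o['eef_pos'],phi(),o['finger_gap']*93,o['wrist_force'],o['wrist_torque'])
wpose('wr4'); c=np.load('pics/wr4.npz')
im=c['img'][20:270,200:460,::-1]; cv2.imwrite('pics/wr4c.png',cv2.resize(im,None,fx=2.4,fy=2.4,interpolation=cv2.INTER_CUBIC))
```

```text
[ 549.72185899 -170.09075233  122.13714928] -0.43145820267007834 21.71590230864343 [-0.40623199  0.30509708 -3.61965116] [-0.15496551  0.15939459 -0.02447692]
```

View pics/wr4c.png

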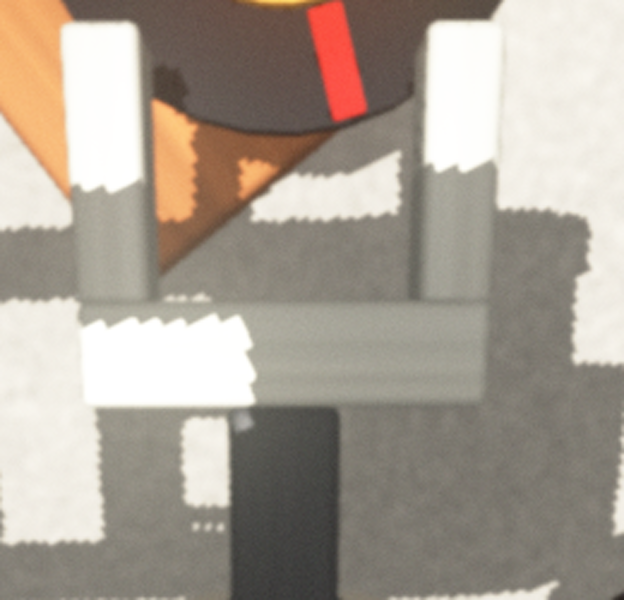

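Spanner centred in the grip, mouth towards the nut: prong tips at crop (62..502, 22). I'll check tilt and jaw position from depth.

Run:
```python
from h import *
w=lambda x,y,z=None: wworld('wr4',200+x/2.4-.3,20+y/2.4-.3,z)
for n,x,y in [('tipL',100,35),('tipR',465,35),('headL',110,350),('headR',460,350),('handle',286,430),('handle',286,560)]: print(n,w(x,y).round(1))
z=(w(100,35)[2]+w(465,35)[2])/2
tc=(w(62,22,z)+w(502,22,z))/2; hc=(w(82,404,z)+w(487,404,z))/2; print(tc,hc, np.hypot(*(tc-hc)[:2]))
d=tc-hc; print('yaw',np.arctan2(d[1],d[0]))
o=bot.get_obs(); go(574.9,-114.3,119,-.43)
```

```text
tipL [568.4 -53.6 132.6]
tipR [625.6 -79.6 131.6]
headL [ 545.2 -101.3  132.6]
headR [ 604.9 -128.8  132.3]
handle [ 568.8 -128.9  131.5]
handle [ 558.1 -152.2  133.2]
[597.65788542 -64.71232185 132.08111121] [ 570.70500921 -124.15594137  132.08111121] 65.26868650690034
yaw 1.14510266297528
xyz [ 3.8 61.1 -0.9] w [-0.001  0.     0.   ]
```

Emit:
step_arm([
  {"x":3,"y":5,"z":-0.4,"wx":0,"wy":0,"wz":0,"fingers":0.9},
  {"x":3,"y":15,"z":-0.4,"wx":0,"wy":0,"wz":0,"fingers":0.9},
  {"x":3,"y":25,"z":-0.4,"wx":0,"wy":0,"wz":0,"fingers":0.9},
  {"x":3,"y":32,"z":-0.4,"wx":0,"wy":0,"wz":0,"fingers":0.9},
  {"x":3,"y":40,"z":-0.4,"wx":0,"wy":0,"wz":0,"fingers":0.9},
  {"x":3,"y":48,"z":-0.4,"wx":0,"wy":0,"wz":0,"fingers":0.9},
  {"x":3,"y":55,"z":-0.4,"wx":0,"wy":0,"wz":0,"fingers":0.9},
  {"x":3,"y":60,"z":-0.4,"wx":0,"wy":0,"wz":0,"fingers":0.9},
  {"x":3,"y":62,"z":-0.4,"wx":0,"wy":0,"wz":0,"fingers":0.9},
  {"x":3,"y":62,"z":-0.4,"wx":0,"wy":0,"wz":0,"fingers":0.9},
])

```text
time: 14.8
eef_pos: [576.0, -112.5, 119.6]
tool_rot: [0.151, 0.691, -0.151, 0.691]
wrist_force: [0.1, -0.5, -3.3]
finger_gap: 0.233
```

Emit:
step_arm([
  {"x":0,"y":0,"z":0,"wx":0,"wy":0,"wz":0,"fingers":0.9},
  {"x":0,"y":0,"z":0,"wx":0,"wy":0,"wz":0,"fingers":0.9},
])

```text
time: 15.0
eef_pos: [575.8, -113.0, 119.6]
tool_rot: [0.151, 0.691, -0.151, 0.691]
wrist_force: [0.4, 0.3, -3.6]
finger_gap: 0.227
```

Run:
```python
from h import *
o=bot.get_obs();print(o['eef_pos'],phi(),o['finger_gap']*93,o['wrist_force'],o['wrist_torque'])
wpose('wr5'); c=np.load('pics/wr5.npz')
im=c['img'][20:270,200:460,::-1]; cv2.imwrite('pics/wr5c.png',cv2.resize(im,None,fx=2.4,fy=2.4,interpolation=cv2.INTER_CUBIC))
p=o['eef_pos'][:2]-[617,-22.5]; th=np.arctan2(p[1],p[0]); print(np.hypot(*p),th)
arc(617,-22.5,np.hypot(*p),o['eef_pos'][2],th,-1.0,phi(),10)
```

```text
[ 575.77934687 -113.02638099  119.61180354] -0.43041079289480544 21.146343850039948 [ 0.42948125  0.29152347 -3.55332484] [-0.08253207  0.13433223  0.00209996]
99.46943198241689 -1.9980855086898486
xyz [  0.    0.4 -10. ] w [ 0.1 -0.   0. ]
xyz [  0.    1.9 -19.8] w [ 0.2 -0.   0. ]
xyz [  0.    4.3 -29.4] w [0.3 0.  0. ]
xyz [  0.    7.7 -38.8] w [0.4 0.  0. ]
xyz [  0.   12.  -47.7] w [0.5 0.  0. ]
xyz [  0.   17.2 -56.2] w [0.6 0.  0. ]
xyz [  0.   23.2 -64.2] w [0.7 0.  0. ]
xyz [  0.   29.9 -71.5] w [0.8 0.  0. ]
xyz [  0.   37.4 -78.1] w [0.9 0.  0. ]
xyz [  0.   45.4 -83.9] w [1. 0. 0.]
```

View pics/wr5c.png

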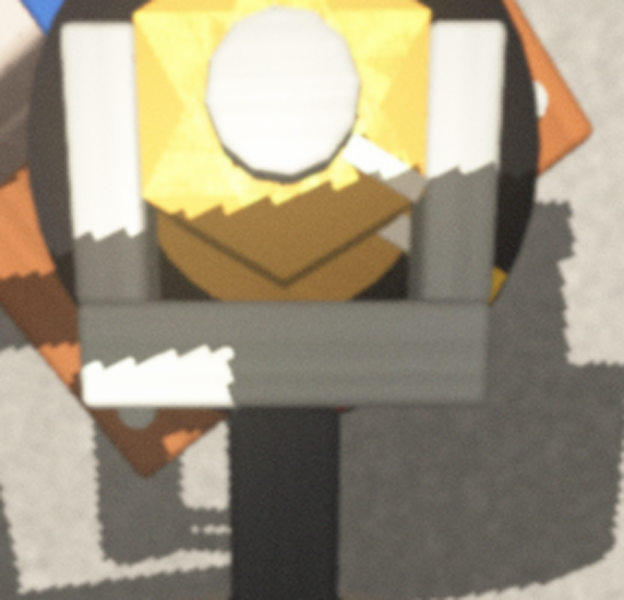

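The nut is seated in the jaw with even clearance on both sides. I'll turn clockwise, allowing about 0.18 rad for slack.

Emit:
step_arm([
  {"x":0,"y":0.4,"z":-10,"wx":0.1,"wy":0,"wz":0,"fingers":0.9},
  {"x":0,"y":1.9,"z":-19.8,"wx":0.2,"wy":0,"wz":0,"fingers":0.9},
  {"x":0,"y":4.3,"z":-29.4,"wx":0.3,"wy":0,"wz":0,"fingers":0.9},
  {"x":0,"y":7.7,"z":-38.8,"wx":0.4,"wy":0,"wz":0,"fingers":0.9},
  {"x":0,"y":12,"z":-47.7,"wx":0.5,"wy":0,"wz":0,"fingers":0.9},
  {"x":0,"y":17.2,"z":-56.2,"wx":0.6,"wy":0,"wz":0,"fingers":0.9},
  {"x":0,"y":23.2,"z":-64.2,"wx":0.7,"wy":0,"wz":0,"fingers":0.9},
  {"x":0,"y":29.9,"z":-71.5,"wx":0.8,"wy":0,"wz":0,"fingers":0.9},
  {"x":0,"y":37.4,"z":-78.1,"wx":0.9,"wy":0,"wz":0,"fingers":0.9},
  {"x":0,"y":41,"z":-81,"wx":0.945,"wy":0,"wz":0,"fingers":0.9},
])

```text
time: 16.05
eef_pos: [519.4, -41.8, 119.9]
tool_rot: [0.45, 0.545, -0.45, 0.546]
wrist_force: [1.8, -4.2, -3.7]
finger_gap: 0.228
```

Emit:
step_arm([
  {"x":0,"y":0,"z":0,"wx":0,"wy":0,"wz":0,"fingers":0.9},
  {"x":0,"y":0,"z":0,"wx":0,"wy":0,"wz":0,"fingers":0.9},
])

```text
time: 16.25
eef_pos: [519.4, -41.9, 119.7]
tool_rot: [0.448, 0.547, -0.448, 0.547]
wrist_force: [-0.6, -1.3, -4.2]
finger_gap: 0.227
```

Run:
```python
from h import *
o=bot.get_obs();print(o['eef_pos'],phi(),o['finger_gap']*93,o['wrist_force'],o['wrist_torque'])
p=o['eef_pos'][:2]-[617,-22.5]; print(np.hypot(*p),np.arctan2(p[1],p[0])+1.998)
wpose('wr6'); c=np.load('pics/wr6.npz')
im=c['img'][20:270,200:460,::-1]; cv2.imwrite('pics/wr6c.png',cv2.resize(im,None,fx=2.4,fy=2.4,interpolation=cv2.INTER_CUBIC))
```

```text
[519.43784435 -41.92804137 119.74523753] -1.3736447565864915 21.15373453148509 [-0.55374526 -1.2959056  -4.19238591] [-0.18904175  0.16116466 -0.07245694]
99.47775131745317 -0.9470289478477121
```

View pics/wr6c.png

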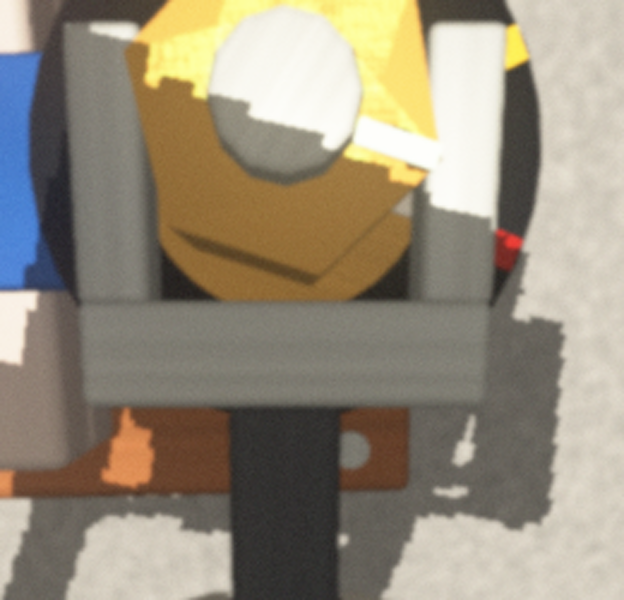

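Run:
```python
from h import *
w=lambda f,x,y,z: wworld(f,200+x/2.4-.3,20+y/2.4-.3,z)[:2]
for f,pts in (('wr5',[(350,145),(410,188),(283,90)]),('wr6',[(358,132),(437,157),(285,90)])):
  a,b,s=w(f,*pts[0],143.5),w(f,*pts[1],143.5),w(f,*pts[2],153)
  print(f,s,'line',.2-np.arctan2(*(b-a)[::-1]),'fromstud',.2-np.arctan2(*((a+b)/2-s)[::-1]))
# spanner mouth edge pairs: hex edges
a,b=w('wr6',135,50,143.5),w('wr6',165,215,143.5);print(np.arctan2(*(a-b)[::-1]))
r=w('wr6',508,250,97)-w('wr6',285,90,153);print('red',.2-np.arctan2(r[1],r[0]))
```

```text
wr5 [616.85064273 -22.68856685] line 1.2099818816565109 fromstud 1.1465888644696358
wr6 [616.79991274 -22.6877535 ] line 1.8562123661075522 fromstud 1.8739532633521132
0.352618517292864
red 1.9251954162827627
```

Pointer at about 1.88, against red at 1.93. I'll nudge it 0.06 more, then back off by about the slack.

Run:
```python
from h import *
o=bot.get_obs();p=o['eef_pos'][:2]-[617,-22.5];th=np.arctan2(p[1],p[0])
arc(617,-22.5,np.hypot(*p),o['eef_pos'][2],th,-.06,phi(),2)
```

```text
xyz [ 0.  0. -3.] w [ 0.03 -0.   -0.  ]
xyz [ 0.   0.2 -6. ] w [ 0.06 -0.   -0.  ]
```

Emit:
step_arm([
  {"x":0,"y":0,"z":-3,"wx":0.03,"wy":0,"wz":0,"fingers":0.9},
  {"x":0,"y":0.2,"z":-6,"wx":0.06,"wy":0,"wz":0,"fingers":0.9},
  {"x":0,"y":0.2,"z":-6,"wx":0.06,"wy":0,"wz":0,"fingers":0.9},
  {"x":0,"y":0.2,"z":-6,"wx":0.06,"wy":0,"wz":0,"fingers":0.9},
])

```text
time: 16.7
eef_pos: [518.5, -36.2, 119.7]
tool_rot: [0.465, 0.533, -0.465, 0.533]
wrist_force: [1.0, -3.0, -3.6]
finger_gap: 0.231
```

Run:
```python
from h import *
o=bot.get_obs();print(o['wrist_force'],o['wrist_torque'],phi())
p=o['eef_pos'][:2]-[617,-22.5];th=np.arctan2(p[1],p[0])
arc(617,-22.5,np.hypot(*p),o['eef_pos'][2],th,.18,phi(),3)
c=save('scene','sc2')
```

```text
[ 0.97394787 -2.96531635 -3.64880018] [-0.51566161  0.18733538 -0.04478733] -1.4338642996478506
xyz [0.  0.2 6. ] w [-0.06  0.    0.  ]
xyz [ 0.   0.7 11.9] w [-0.12  0.    0.  ]
xyz [ 0.   1.6 17.8] w [-0.18  0.    0.  ]
```

Emit:
step_arm([
  {"x":0,"y":0.2,"z":6,"wx":-0.06,"wy":0,"wz":0,"fingers":0.9},
  {"x":0,"y":0.7,"z":11.9,"wx":-0.12,"wy":0,"wz":0,"fingers":0.9},
  {"x":0,"y":1.4,"z":17,"wx":-0.17,"wy":0,"wz":0,"fingers":0.9},
  {"x":0,"y":1.4,"z":17,"wx":-0.17,"wy":0,"wz":0,"fingers":0.9},
  {"x":0,"y":1.4,"z":17,"wx":-0.17,"wy":0,"wz":0,"fingers":0.9},
])

```text
time: 17.25
eef_pos: [522.0, -52.2, 119.5]
tool_rot: [0.418, 0.57, -0.418, 0.57]
wrist_force: [-0.0, -0.7, -3.7]
finger_gap: 0.233
```

Emit:
step_arm([
  {"x":0,"y":-8,"z":0,"wx":0,"wy":0,"wz":0,"fingers":0.9},
  {"x":0,"y":-18,"z":0,"wx":0,"wy":0,"wz":0,"fingers":0.9},
  {"x":0,"y":-30,"z":0,"wx":0,"wy":0,"wz":0,"fingers":0.9},
  {"x":0,"y":-45,"z":0,"wx":0,"wy":0,"wz":0,"fingers":0.9},
  {"x":0,"y":-60,"z":0,"wx":0,"wy":0,"wz":0,"fingers":0.9},
  {"x":0,"y":-75,"z":0,"wx":0,"wy":0,"wz":0,"fingers":0.9},
  {"x":0,"y":-80,"z":0,"wx":0,"wy":0,"wz":0,"fingers":0.9},
  {"x":-40,"y":-80,"z":0,"wx":0,"wy":0,"wz":0,"fingers":0.9},
  {"x":-60,"y":-80,"z":0,"wx":0,"wy":0,"wz":0,"fingers":0.9},
  {"x":-60,"y":-80,"z":0,"wx":0,"wy":0,"wz":0,"fingers":0.9},
])

```text
time: 18.25
eef_pos: [448.0, -77.1, 183.4]
tool_rot: [0.419, 0.568, -0.417, 0.573]
wrist_force: [0.8, -0.1, -3.5]
finger_gap: 0.235
```

Run:
```python
from h import *
o=bot.get_obs();print(o['eef_pos'],phi(),o['finger_gap']*93,o['wrist_force'])
c=save('top','top3'); im=c['img'][170:250,330:410,::-1]
s=save('scene','sc3')['img'][210:280,215:295,::-1]
cv2.imwrite('pics/t3c.png',np.hstack([cv2.resize(im,(400,400),interpolation=cv2.INTER_CUBIC),cv2.resize(s,(400,400),interpolation=cv2.INTER_CUBIC)]))
go(458.4,-316.7,60,-.379)
```

```text
[448.00772981 -77.09762845 183.37563957] -1.265275523158552 21.86623751162316 [ 0.82575988 -0.13795354 -3.48311341]
xyz [119.4 -60.4 232.8] w [-0.886  0.001 -0.   ]
```

View pics/t3c.png

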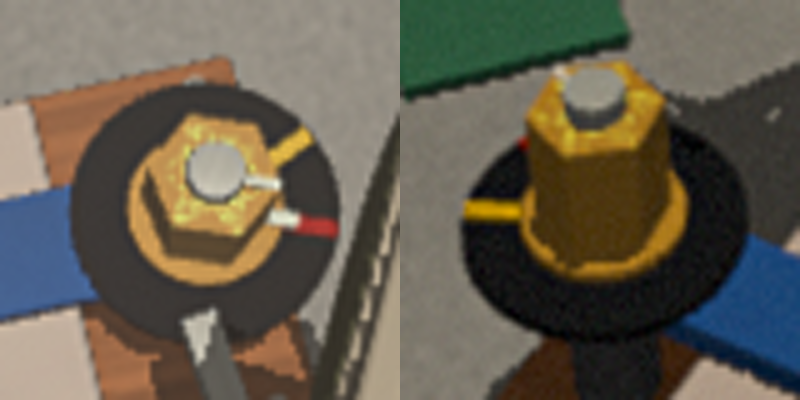

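The white foot tab lines up with the red mark. Now the spanner goes back to where it lay on the board.

Emit:
step_arm([
  {"x":0,"y":-12,"z":45,"wx":-0.13,"wy":0,"wz":0,"fingers":0.9},
  {"x":0,"y":-24,"z":90,"wx":-0.26,"wy":0,"wz":0,"fingers":0.9},
  {"x":0,"y":-36,"z":135,"wx":-0.4,"wy":0,"wz":0,"fingers":0.9},
  {"x":0,"y":-48,"z":180,"wx":-0.54,"wy":0,"wz":0,"fingers":0.9},
  {"x":20,"y":-58,"z":220,"wx":-0.68,"wy":0,"wz":0,"fingers":0.9},
  {"x":50,"y":-60,"z":233,"wx":-0.82,"wy":0,"wz":0,"fingers":0.9},
  {"x":80,"y":-60,"z":233,"wx":-0.886,"wy":0,"wz":0,"fingers":0.9},
  {"x":110,"y":-60,"z":233,"wx":-0.886,"wy":0,"wz":0,"fingers":0.9},
  {"x":119,"y":-60,"z":233,"wx":-0.886,"wy":0,"wz":0,"fingers":0.9},
  {"x":119,"y":-60,"z":233,"wx":-0.886,"wy":0,"wz":0,"fingers":0.9},
])

```text
time: 19.35
eef_pos: [456.7, -314.9, 57.4]
tool_rot: [0.134, 0.696, -0.132, 0.693]
wrist_force: [0.0, 0.2, -2.4]
finger_gap: 0.233
```

Emit:
step_arm([
  {"x":0,"y":0,"z":0,"wx":0,"wy":0,"wz":0,"fingers":0.9},
  {"x":0,"y":0,"z":0,"wx":0,"wy":0,"wz":0,"fingers":0.9},
])

```text
time: 19.55
eef_pos: [460.0, -317.5, 62.6]
tool_rot: [0.133, 0.693, -0.134, 0.695]
wrist_force: [0.4, -0.5, -3.0]
finger_gap: 0.228
```

Run:
```python
from h import *
o=bot.get_obs();print(o['eef_pos'],phi(),o['finger_gap']*93,o['wrist_force'])
go(458.4,-316.7,13.5,-.379)
```

```text
[ 459.98679241 -317.47443652   62.60824204] -0.3787999682395879 21.21453833939824 [ 0.38327356 -0.4553856  -2.98352973]
xyz [49.1  0.2 -1.9] w [0.    0.003 0.001]
```

Emit:
step_arm([
  {"x":20,"y":0,"z":-1,"wx":0,"wy":0,"wz":0,"fingers":0.9},
  {"x":35,"y":0,"z":-1,"wx":0,"wy":0,"wz":0,"fingers":0.9},
  {"x":42,"y":0,"z":-1,"wx":0,"wy":0,"wz":0,"fingers":0.9},
  {"x":45,"y":0,"z":-1,"wx":0,"wy":0,"wz":0,"fingers":0.9},
  {"x":45,"y":0,"z":-1,"wx":0,"wy":0,"wz":0,"fingers":0.9},
  {"x":45,"y":0,"z":-1,"wx":0,"wy":0,"wz":0,"fingers":0.9},
])

```text
time: 20.15
eef_pos: [458.2, -316.7, 16.3]
tool_rot: [0.133, 0.694, -0.133, 0.695]
wrist_force: [-0.9, 0.2, -3.4]
finger_gap: 0.229
```

Emit:
step_arm([
  {"x":1,"y":0,"z":0,"wx":0,"wy":0,"wz":0,"fingers":0.9},
  {"x":2,"y":0,"z":0,"wx":0,"wy":0,"wz":0,"fingers":0.9},
  {"x":2,"y":0,"z":0,"wx":0,"wy":0,"wz":0,"fingers":0.9},
])

```text
time: 20.45
eef_pos: [457.9, -316.4, 13.8]
tool_rot: [0.133, 0.694, -0.133, 0.695]
wrist_force: [-0.4, -0.3, -4.7]
finger_gap: 0.231
```

Emit:
step_arm([
  {"x":0.7,"y":0,"z":0,"wx":0,"wy":0,"wz":0,"fingers":0.9},
  {"x":1.2,"y":0,"z":0,"wx":0,"wy":0,"wz":0,"fingers":0.9},
  {"x":1.2,"y":0,"z":0,"wx":0,"wy":0,"wz":0,"fingers":0.9},
])

```text
time: 20.75
eef_pos: [457.9, -316.5, 12.9]
tool_rot: [0.133, 0.694, -0.133, 0.695]
wrist_force: [-2.6, 0.7, 1.8]
finger_gap: 0.232
```

The board now carries the load, because the vertical force went from −4.7 to +1.8 N. Release and lift.

Emit:
step_arm([
  {"x":0,"y":0,"z":0,"wx":0,"wy":0,"wz":0,"fingers":0.4},
  {"x":0,"y":0,"z":0,"wx":0,"wy":0,"wz":0,"fingers":0.4},
  {"x":0,"y":0,"z":0,"wx":0,"wy":0,"wz":0,"fingers":0.4},
  {"x":0,"y":0,"z":0,"wx":0,"wy":0,"wz":0,"fingers":0.4},
  {"x":-20,"y":0,"z":0,"wx":0,"wy":0,"wz":0,"fingers":0.4},
  {"x":-60,"y":0,"z":0,"wx":0,"wy":0,"wz":0,"fingers":0.4},
  {"x":-100,"y":0,"z":0,"wx":0,"wy":0,"wz":0,"fingers":0.4},
  {"x":-140,"y":0,"z":0,"wx":0,"wy":0,"wz":0,"fingers":0.4},
  {"x":-140,"y":0,"z":0,"wx":0,"wy":0,"wz":0,"fingers":0.4},
  {"x":-140,"y":0,"z":0,"wx":0,"wy":0,"wz":0,"fingers":0.4},
])

```text
time: 21.75
eef_pos: [458.6, -317.0, 153.8]
tool_rot: [0.133, 0.693, -0.134, 0.695]
wrist_force: [-0.5, 1.0, 0.4]
finger_gap: 0.599
```

Run:
```python
from h import *
o=bot.get_obs();print(o['eef_pos'],o['finger_gap']*93,o['wrist_force'])
wpose('wr7')
for p in((278,115),(355,115),(300,165),(340,165),(316,200),(316,260),(316,290)): print(p,wworld('wr7',*p).round(1))
# change of view since pickup (wr3, same pose), and bystanders / button in the top view
a,b=[np.load(f'pics/{n}.npz')['img'].astype(int) for n in('wr3','wr7')]
print('diff jaw/handle',np.abs(a-b)[90:300,265:370].mean(), 'orange',[np.argwhere((i[...,0]>200)&(i[...,1]<190)&(i[...,2]<90))[:,:].mean(0) if 1 else 0 for i in (a[280:316,290:345],b[280:316,290:345])])
c=save('top','top4'); t0=np.load('pics/top0.npz')['img'].astype(int); t=c['img'].astype(int)
for n,(u,v) in dict(bowl=(488,203),vase=(160,229),jar=(138,301)).items(): print(n,np.abs(t-t0)[v-25:v+25,u-25:u+25].mean())
m=(t[...,0]>120)&(t[...,1]<50)&(t[...,2]<60); m[:, :245]=0;m[:,345:]=0; m[:200]=0;m[290:]=0
q=np.argwhere(m)[:,::-1]; P=np.array([world(c,u,v,119)[:2] for u,v in q]); d=P-[567,211]; f=P[np.hypot(*d.T)>40].mean(0)-[567,211]; print('button',np.arctan2(f[1],f[0])+np.pi-.2,len(q))
```

```text
[ 458.60871942 -317.01736628  153.84406184] 55.70654663742489 [-0.47143072  1.02599164  0.44450368]
(278, 115) [ 463.7 -214.9   23.2]
(355, 115) [ 523.1 -238.6   23.2]
(300, 165) [ 465.1 -259.3   22.4]
(340, 165) [ 497.1 -272.    23.1]
(316, 200) [ 466.7 -292.4   23.4]
(316, 260) [ 445.9 -344.2   22.2]
(316, 290) [ 435.1 -371.    24.2]
diff jaw/handle 8.2248828420257 orange [array([25. , 33.2]), array([20.        , 34.23076923])]
bowl 3.373066666666667
vase 4.084933333333334
jar 5.996933333333334Traceback (most recent call last):
  File "<stdin>", line 11, in <module>
ValueError: operands could not be broadcast together with shapes (0,) (2,)
```

Run:
```python
from h import *
c=np.load('pics/top4.npz'); t=c['img'].astype(int)[200:290,245:345]
m=(t[...,0]>90)&(t[...,0]>2.2*t[...,1])&(t[...,0]>2.2*t[...,2]); q=np.argwhere(m)[:,::-1]+[245,200]; print(len(q))
P=np.array([world(c,u,v,119)[:2] for u,v in q]); d=P-[567,211]; f=d[np.hypot(*d.T)>40].mean(0); print('button',np.arctan2(f[1],f[0])+np.pi-.2)
o=bot.get_obs(); print(o['time'],o['wrist_force'])
bot.job_done()
```

```text
531
button 1.5371052724825582
21.85 [-0.19060442  0.74407016 -0.53094133]
the job is handed in; nothing more can be done
```

I carried out every step in order and handed the job in at about 21.9 s. No verdict is reported at hand-in.

- **Turnbutton:** I gripped it and swung it across the bar. The last top view puts it at about 1.54 rad.
- **Nut by hand:** I turned it with the fingers until the pointer stood on the yellow mark. The picture and the wrist angle both gave about 1.15 rad.
- **Nut by spanner:** I tightened it until the white tab stood in line with the red mark in the top picture. It measured about 1.87 rad before a last 0.06 rad nudge, so it should now stand at about 1.93 rad. I confirmed that last part only from the picture. The wrist read about 3 N of sideways force while the spanner pressed. I did not measure the force between spanner and nut directly.
- **Spanner:** It is back in its original place on the green board. Depth readings put its top at 22–24 mm all along, so it lies flat, and the gripper is clear above it.
- **Bowl, jar and vase:** They look unmoved when the first and last top views are compared.

One check failed: my first colour filter for the turnbutton found no pixels, and a looser one gave the 1.54 rad.

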